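Set the tension sleeve of the strapping tool to 4

ROBOT

A 6-joint arm with a two-finger parallel gripper is mounted at the origin on the work surface. World frame = base frame: x ahead of the robot, y to its left, z up, the work surface at z = 0. Lengths are in mm, angles in rad, forces in N, time in s.
With the tool pointing down it reaches from about 300 to 775 mm from the base axis. Payload 14.6 kg.
Tool frame: the origin (TCP) lies at the very end of the fingers, on their centre line; the grasp point (between the pads) lies 19 mm behind it; z points along the fingers, y is the line along which they close (so a half turn about z gives the same grasp; the last joint's range is limited). The gripper opens to 94 mm and grips with 3 to 60 N. Pads are 16 mm wide; open, the fingers measure 119 mm over their backs; the gripper's body (75 mm by 177 mm) begins 78 mm behind the grasp point.
Start: joints at [-1.406, 0.3, 1.521, -0, 1.321, -0.067], TCP at [126.345, -535.281, 205.446] pointing down, gripper open.
Joint ranges: [-3.03, 3.03], [-0.79, 2.21], [0.23, 2.52], [-1.04, 4.18], [0, 3.07], [-2.55, 2.55]. Speed limits (rad/s): [2.22, 2.22, 2.57, 3.14, 3.14, 3.14].

INTERFACE

Orientations are given as [roll, pitch, yaw] about the fixed x, y, z axes, in that order (R = Rz(yaw) Ry(pitch) Rx(roll)).
In Python, from cell import manip gives the robot as it stands.
- The arm moves only by the tool servo_tool, never from a script. Its argument "motion" is a list that holds one entry, the list of rows, each a list of 7 numbers: the shift along the world's x, y, z as a fraction of full scale, then the turn, a rotation vector about the world's x, y, z as a fraction of full scale, then the closure, from 0 (fully open) to 1 (shut). In form: [[[x, y, z, rx, ry, rz, gripper], ...]]. A call has 1 to 10 rows; each row is the pose to reach, as a shift and turn from the pose commanded when the call began, turning the shorter way round; what a row does not reach only later rows make up. Full scale, the value 1, is 0.5 m for a shift and pi rad for a turn. A row lasts 1/10 s, in which the tool goes at most 50 mm and 8.59 degrees, less where a joint would pass 70% of its speed; a pose out of reach is approached as far as the arm can. A call with a number of a shift or a turn outside -1 to 1 is refused whole. A call with a gripper value outside its range is refused whole. The fingers move at their own pace and stop on an object; "newtons" is the grip in N (left out, the last holds). Time passes only in rows, so rows that repeat a pose let the fingers close. It gives the time, the measured TCP pose, the force, the opening and the grip force at its end, in the units of the state.
- manip.read_state(): the state, without advancing time (a new reading comes with each control period).
- manip.camera(name): name is "scene" or "top" or "wrist"; returns a dict with "frame" (420x560x3 uint8, red, green, blue), "range_z" (420x560 float32, mm along the optical axis (not along the pixel's ray), 0 where there is no reading), "vfov" (degrees; the focal length in pixels is half the picture's height over the tangent of half this angle, whatever the lens; pixels are square), "cx", "cy" (the principal point, pixels), "cam_to_world" (4x4, takes a point from camera to world coordinates). Camera axes: x right, y down, z forward; pixel columns grow to the right and rows downward; lengths in mm; the calibration is good to about 2 mm. The wrist camera is an equidistant fisheye: a pixel r from the principal point sees the ray r / f radians off the axis. A picture is of the moment at which its call begins.
- manip.sign_off(): hands the job in; it is judged then, once.
The state is a dict: "clock": time; "joints": joint angles; "qd": joint speeds; "effort": joint torques, N m; "eef_pos": TCP position; "eef_rot": TCP orientation; "wrist_force": force on the tool from outside, world axes, zero at the start; "moment": the same for the moment, N m; "finger_gap": finger opening in mm; "finger_force": force on a finger pad.
Only numpy, scipy, OpenCV 4.12 (cv2) and the standard library are available. Lean on these libraries where they do the work, as an engineer would, in place of code of your own. Each camera call takes 0.05 s, during which the arm holds its last target. There are 200 camera calls.

TASK

The opened fruit cases are going to be strapped up again: on the grey battery strapping tool, turn the tall black tension sleeve until its white index clicks in at 4, the mark of four dots, and let go of it. Leave the small low weld-time dial beside it as it is set.

Things in the scene. Friction and masses are not known exactly. Their poses are not given: they have to be found in the camera images.
- strapper: Grey strapping tool fixed on the table, 394 mm long (y), 150 wide, deck 90 mm high. Origin: on the table under its middle; z up, y towards the black battery, away from the loop handle. Tension sleeve at y +55 mm, weld-time dial at y -75. Round the sleeve a dark scale plate, 92 mm across, 4 thick, marked 1 to 6 in white dots as on dice, clockwise, every 25 deg; 1 is 62.5 deg from +x to +y.
- tension (a joint): Angle of the tension sleeve, rad: 0 with its index at mark 1, growing clockwise seen from above by 0.436 (25 deg) a mark: 1.309 at 4, 2.182 at 6; end stops just beyond 1 and 6. It starts at or near 1 or 2. A spring detent takes about 0.1 N m to leave and pulls the sleeve to the nearest mark when let go.
- tension_grip (a point): Point on the sleeve's upright axis at grip height, 127 mm above the table; turns with the sleeve, x along its index, z up. Sleeve: black ribbed round cylinder, 46 mm across, from 94 to 142 mm above the table, white line on top and side, white index tab at its foot 5.5 mm high, reaching 32 mm from the axis. Grip it across at any yaw and turn; no pressing or lifting.
- weld_mark (a point): Rim end of the white line on top of the weld-time dial, 17 mm from that dial's upright axis, 111 mm above the table. The dial is black, round, 34 mm across and only 18 mm tall, turns without clicks, and is to be left alone.

How it is judged (in metres and radians):
At the end, for the whole second after the job is handed in: The tension sleeve rests within 10 degrees of mark 4 (joint 1.134 to 1.484), let go and still, and the mark of the weld-time dial is within 6 mm of where it began (value of joint tension between 1.134 and 1.484 rad and velocity of joint tension between -0.1 and 0.1 rad/s and distance of weld_mark from where it was at the start of the episode below 0.006 m); the robot touches nothing.
It fails at once if the weld-time dial is turned (its mark moves more than 6 mm) (distance of weld_mark from where it was at the start of the episode above 0.006 m).
It also fails if it takes over 29 s, if anything falls off the work surface, if the arm or the gripper's body presses on something with over 40 N, if the wrist force passes 120 N, or if a joint passes its speed limit or range.

## Working session

There is one attempt and no reset: what is moved stays moved. The work goes in short steps, Python scripts to look and compute and a tool call to move; the robot and the scene stay as the last step left them, time stands still between calls to the robot, and variables do not carry over. Pictures are saved under pics/ and viewed, at most 10 in all, crops included, and the job is handed in when it is done.

Besides the shell and the picture viewer there is one more tool, called after "Request:" as a command line: name --argument value ..., lists and objects as JSON in quotes. servo_tool: Moves the arm, as the interface text tells. Its arguments: {"type":"object","properties":{"motion":{"type":"array"},"newtons":{"type":"number"}},"required":["motion"]}

```bash
mkdir -p pics; cat > h.py <<'E'
import numpy as np, cv2
from cell import manip
def shot(name):
    c=manip.camera(name); np.savez(f'pics/{name}.npz',**c); return c
def save(c,fn): cv2.imwrite(fn,cv2.cvtColor(c['frame'],cv2.COLOR_RGB2BGR))
def world(c,u,v,wrist=False,z=None):
    """pixel(s)->world, by depth or by plane z"""
    u=np.atleast_1d(u).astype(float);v=np.atleast_1d(v).astype(float)
    f=210/np.tan(np.radians(float(c['vfov']))/2)
    x,y=u-float(c['cx']),v-float(c['cy'])
    if wrist:
        r=np.hypot(x,y)+1e-9; t=r/f; d=np.stack([np.sin(t)*x/r,np.sin(t)*y/r,np.cos(t)],1)
    else: d=np.stack([x/f,y/f,np.ones_like(x)],1)
    M=np.array(c['cam_to_world'])
    if z is None:
        rz=np.array(c['range_z'])[v.round().astype(int),u.round().astype(int)]
        p=d*(rz/d[:,2])[:,None]; return p@M[:3,:3].T+M[:3,3]
    w=d@M[:3,:3].T; return M[:3,3]+w*((z-M[2,3])/w[:,2])[:,None]
E
python3 - <<'E'
from h import *
for n in ['top','wrist']:
    c=shot(n); save(c,f'pics/{n}1.png'); print(n,c['vfov'],c['cx'],c['cy'],np.round(c['cam_to_world'],3).tolist())
s=manip.read_state(); print(s)
E
```

```text
top 57.22712365171124 273.335898620688 207.71410841422784 [[-0.03, -0.989, 0.147, 503.066], [-0.999, 0.026, -0.029, 14.792], [0.025, -0.148, -0.989, 757.278], [0.0, 0.0, 0.0, 1.0]]
wrist 65.70646984690485 281.7860157265703 211.3763785483211 [[0.229, -0.938, -0.26, 202.759], [-0.973, -0.221, -0.06, -516.405], [-0.002, 0.267, -0.964, 385.22], [0.0, 0.0, 0.0, 1.0]]
{'clock': 0.1, 'joints': array([-1.40559686e+00,  3.00402525e-01,  1.52149529e+00,  1.34305060e-06,
        1.32069404e+00, -6.66098855e-02]), 'qd': array([-0.00174377, -0.00113856, -0.00293381, -0.00014448,  0.00012218,
        0.00085162]), 'effort': array([ 1.05426116e-03, -5.32645476e+01, -3.53281689e+01,  7.09385052e-02,
        2.35204009e-02, -5.62017726e-05]), 'eef_pos': array([ 126.31159063, -535.06882737,  204.9602359 ]), 'eef_rot': array([-3.14059575e+00, -6.78057059e-05,  2.31808984e-01]), 'wrist_force': array([-0.48358473,  0.66153357, -0.00702169]), 'moment': array([-0.0396635 , -0.00668624, -0.01880351]), 'finger_force': 0.0, 'finger_gap': 93.8173565391655}
```

View pics/top1.png

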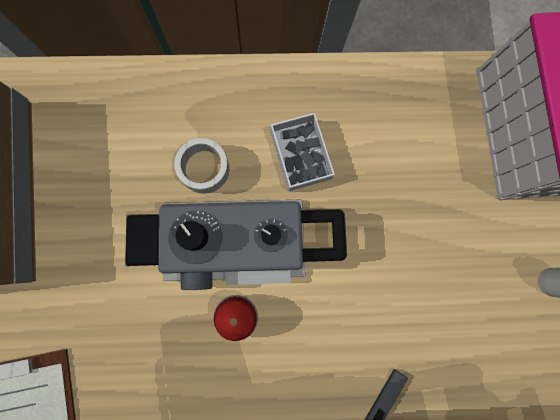

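View pics/wrist1.png

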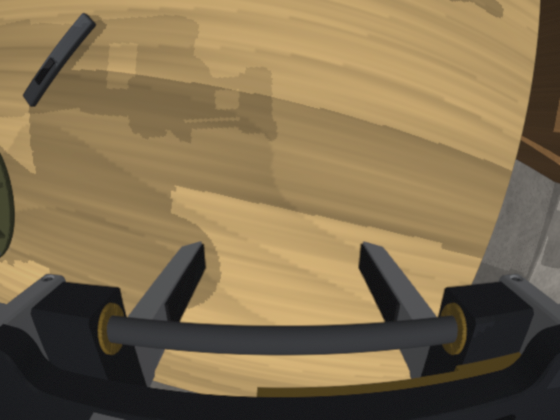

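The top view shows the strapper with its sleeve near (191,235), the weld dial near (271,234), the battery on the left (+y) and the loop handle on the right. The wrist view shows only the table. Next I measure the axes.

```bash
python3 - <<'E'
from h import *
c=dict(np.load('pics/top.npz'))
uu,vv=np.meshgrid(np.arange(120,350),np.arange(195,295)); u=uu.ravel();v=vv.ravel()
P=world(c,u,v)
t=P[(P[:,2]>134)&(P[:,2]<150)]; print('sleeve top',len(t),t.mean(0),t.min(0),t.max(0))
m=(P[:,2]>134)&(P[:,2]<150); 
(cx,cy),r=cv2.minEnclosingCircle(np.stack([u,v],1)[m].astype(np.float32)); print('px circ',cx,cy,r,world(c,cx,cy,z=142))
m2=(P[:,2]>104)&(P[:,2]<116)&(u>245)&(u<295); d=P[m2]; print('dial',len(d),d.mean(0),d.min(0),d.max(0))
k=(P[:,2]>82)&(P[:,2]<98)&(u>155)&(u<305)
rect=cv2.minAreaRect(P[k][:,:2].astype(np.float32)); print('deck',rect,np.median(P[k][:,2]))
# white on sleeve top
g=c['frame'].astype(int).min(2).ravel() if 0 else c['frame'][vv,uu].min(2).ravel()
w=(g>140)&(np.hypot(u-cx,v-cy)<r)&m
W=world(c,u[w],v[w],z=142); print('line',w.sum(),np.round(W[:,:2],1).tolist())
img=cv2.resize(c['frame'][195:290,150:310],None,fx=5,fy=5,interpolation=cv2.INTER_CUBIC)
cv2.imwrite('pics/top_crop.png',img[:,:,::-1])
E
```

```text
sleeve top 671 [554.69285987 130.53408066 141.78674812] [532.14719083 108.56566191 134.94355823] [578.55759792 155.08012391 145.27460843]
px circ 189.80215454101562 234.8201446533203 14.868570327758789 [[554.45603215 130.64214599 142.        ]]
dial 311 [554.90158088   1.38033649 111.03172784] [538.1321571  -14.53015826 106.02333306] [571.81660271  17.61270011 114.26719351]
deck ((555.0965576171875, 71.12527465820312), (249.4881591796875, 119.72438049316406), 89.97478485107422) 90.31281376342884
line 33 [[572.1, 144.7], [572.1, 143.1], [570.5, 144.6], [570.5, 143.1], [570.4, 141.5], [568.9, 143.1], [568.8, 141.5], [568.8, 139.9], [567.3, 143.0], [567.2, 141.5], [567.2, 139.9], [567.2, 138.3], [565.6, 141.5], [565.6, 139.9], [565.6, 138.3], [564.0, 139.9], [564.0, 138.3], [563.9, 136.7], [562.4, 138.3], [562.3, 136.7], [562.3, 135.1], [560.8, 138.3], [560.7, 136.7], [560.7, 135.1], [560.6, 133.5], [559.1, 136.7], [559.1, 135.1], [559.0, 133.5], [557.5, 135.1], [557.4, 133.5], [557.4, 131.9], [555.8, 133.5], [555.8, 131.9]]
```

View pics/top_crop.png

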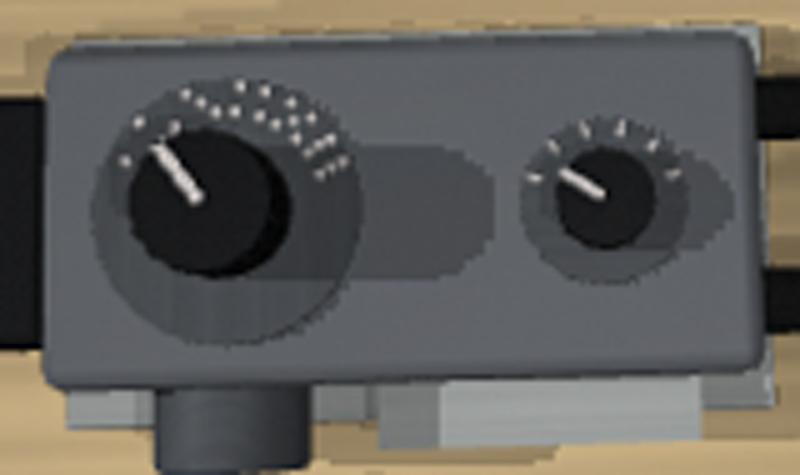

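The line on the sleeve lies at about 37° from +x. The strapper's yaw is about 0, since the sleeve and dial axes differ by 129 mm in y and 0 in x. So the index is at mark 2, and mark 4 needs a further 50° clockwise. I'll grip along x, starting at yaw ≈ 2.0, which keeps the fingers well clear of the dial. First I move above the sleeve in two steps.

Request:
servo_tool --motion '[[[0.04,0.07,0,0,0,0.03,0],[0.09,0.14,0,0,0,0.06,0],[0.13,0.2,0,0,0,0.09,0],[0.17,0.27,0,0,0,0.12,0],[0.21,0.34,0,0,0,0.15,0],[0.26,0.4,0,0,0,0.18,0],[0.3,0.47,0,0,0,0.21,0],[0.34,0.54,0,0,0,0.24,0],[0.38,0.6,0,0,0,0.27,0],[0.43,0.67,0,0,0,0.29,0]]]'

```text
clock: 1.1
eef_pos: [341.7, -199.0, 205.5]
eef_rot: [3.141, 0.0, 1.146]
wrist_force: [1.8, -1.2, -0.2]
finger_gap: 94.0
finger_force: 0.0
```

Request:
servo_tool --motion '[[[0.06,0.09,0,0,0,0.04,0],[0.12,0.18,0,0,0,0.08,0],[0.18,0.28,0,0,0,0.12,0],[0.24,0.37,0,0,0,0.16,0],[0.3,0.46,0,0,0,0.2,0],[0.36,0.55,0,0,0,0.24,0],[0.41,0.63,0,0,0,0.26,0],[0.426,0.662,0,0,0,0.273,0],[0.426,0.662,0,0,0,0.273,0],[0.426,0.662,0,0,0,0.273,0]]]'

```text
clock: 2.1
eef_pos: [554.0, 131.0, 204.6]
eef_rot: [-3.14, -0.0, 2.001]
wrist_force: [-0.4, -1.5, 0.8]
finger_gap: 93.9
finger_force: 0.0
```

```bash
python3 - <<'E'
from h import *
c=shot('wrist'); save(c,'pics/wrist2.png'); s=manip.read_state(); print(s['eef_pos'],s['eef_rot'],s['joints'])
u,v=[a.ravel() for a in np.meshgrid(np.arange(0,560),np.arange(0,420))]
P=world(c,u,v,True); m=(P[:,2]>134)&(P[:,2]<150)&(np.hypot(P[:,0]-554.6,P[:,1]-130.5)<35)
q=P[m]; print(m.sum(),q.mean(0),(q.min(0)+q.max(0))/2,q.max(0)-q.min(0))
w=m&(c['frame'].min(2).ravel()>140); W=world(c,u[w],v[w],True,z=142)[:,:2]
print('line ends',w.sum(),W[W[:,0].argmax()],W[W[:,0].argmin()], cv2.fitLine(W.astype(np.float32),cv2.DIST_L2,0,.01,.01).ravel())
E
```

```text
[553.93233511 130.25562129 205.0229287 ] [-3.14057869e+00 -7.39884392e-05  2.00015181e+00] [ 1.66679673e-01  3.43345400e-01  1.46482498e+00 -1.97326670e-04
  1.33442067e+00 -2.62629540e-01]
2680 [556.19467342 134.32395011 142.76791111] [556.92703379 132.88089895 140.11427824] [47.36977487 47.34496097 11.96523783]
line ends 156 [576.2269259  145.71390569] [556.59720074 134.01835754] [  0.80909866   0.5876728  566.3558     139.30357   ]
```

View pics/wrist2.png

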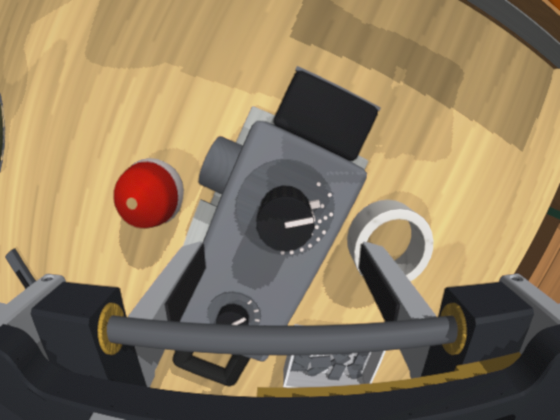

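The wrist view shows the sleeve at (286,218), its index tab at (315,205) and the weld dial at (232,316). The line is at 36°, so mark 2 is confirmed. The two views put the axis at about (555.5, 131.7), so I shift +1 mm in x and y, descend and close gently.

Request:
servo_tool --motion '[[[0.002,0.002,-0.06,0,0,0,0],[0.002,0.002,-0.12,0,0,0,0],[0.002,0.002,-0.17,0,0,0,0],[0.002,0.002,-0.194,0,0,0,0],[0.002,0.002,-0.194,0,0,0,0],[0.002,0.002,-0.194,0,0,0,0]]]' --newtons 20

```text
clock: 2.75
eef_pos: [555.8, 131.3, 109.7]
eef_rot: [3.14, 0.0, 2.0]
wrist_force: [0.6, -0.2, 0.2]
finger_gap: 94.2
finger_force: 0.0
```

Request:
servo_tool --motion '[[[0,0,0,0,0,0,1],[0,0,0,0,0,0,1],[0,0,0,0,0,0,1],[0,0,0,0,0,0,1],[0,0,0,0,0,0,1],[0,0,0,0,0,0,1],[0,0,0,0,0,0,1],[0,0,0,0,0,0,1]]]'

```text
clock: 3.55
eef_pos: [556.0, 132.1, 108.6]
eef_rot: [3.14, 0.0, 2.001]
wrist_force: [5.5, 3.7, -2.6]
finger_gap: 45.5
finger_force: 20.0
```

The sleeve is gripped: gap 45.5 mm, with only a small side force. Now I turn it 50° clockwise.

Request:
servo_tool --motion '[[[0,0,0,0,0,-0.028,1],[0,0,0,0,0,-0.056,1],[0,0,0,0,0,-0.084,1],[0,0,0,0,0,-0.112,1],[0,0,0,0,0,-0.14,1],[0,0,0,0,0,-0.168,1],[0,0,0,0,0,-0.196,1],[0,0,0,0,0,-0.224,1],[0,0,0,0,0,-0.252,1],[0,0,0,0,0,-0.28,1]]]'

```text
clock: 4.55
eef_pos: [556.3, 132.2, 108.6]
eef_rot: [3.14, -0.002, 1.117]
wrist_force: [7.7, 4.1, -3.8]
finger_gap: 45.4
finger_force: 20.0
```

Request:
servo_tool --motion '[[[0,0,0,0,0,0,1],[0,0,0,0,0,0,1],[0,0,0,0,0,0,1]]]'

```text
clock: 4.85
eef_pos: [556.2, 132.2, 108.6]
eef_rot: [3.14, -0.002, 1.121]
wrist_force: [8.5, 3.8, -3.9]
finger_gap: 45.6
finger_force: 20.0
```

```bash
python3 - <<'E'
from h import *
c=shot('wrist'); save(c,'pics/wrist3.png'); s=manip.read_state(); print(s['eef_pos'],s['eef_rot'],s['moment'],s['wrist_force'])
E
```

```text
[556.23059169 132.16438679 108.58391684] [ 3.13992337e+00 -1.92335425e-03  1.12082958e+00] [ 0.64406177 -1.30000713  0.06462045] [ 6.92212637  3.58686795 -4.25643153]
```

View pics/wrist3.png

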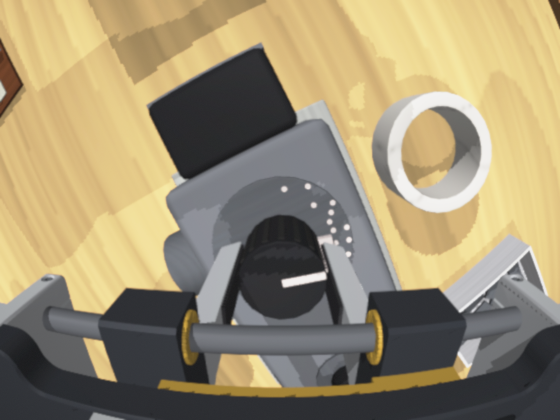

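The wrist view shows the sleeve between the fingers, its line running (283,282)–(325,276) and the tab beside the right finger at about (325,240). I'll measure the line's angle.

```bash
python3 - <<'E'
from h import *
c=dict(np.load('pics/wrist.npz'))
v,u=np.nonzero(c['frame'].min(2)>150)
P=world(c,u,v,True); m=(abs(P[:,2]-142)<8)&(np.hypot(P[:,0]-556,P[:,1]-132)<26)&(u<328)&(u>278)&(v>265)
W=world(c,u[m],v[m],True,z=142)[:,:2]; l=cv2.fitLine(W.astype(np.float32),cv2.DIST_L2,0,.01,.01).ravel()
print(m.sum(),l,np.degrees(np.arctan2(l[1],l[0])),W.min(0),W.max(0))
E
```

```text
359 [ 9.7241187e-01 -2.3327060e-01  5.6758887e+02  1.2963408e+02] -13.489701 [556.40665618 125.02937156] [580.18639224 134.31251516]
```

The line is at -13.5° and mark 4 is at -12.5°, so it is in place. I release, rise straight up and check.

Request:
servo_tool --motion '[[[0,0,0,0,0,0,0],[0,0,0,0,0,0,0],[0,0,0,0,0,0,0],[0,0,0,0,0,0,0],[0,0,0,0,0,0,0],[0,0,0,0,0,0,0],[0,0,0,0,0,0,0],[0,0,0,0,0,0,0]]]'

```text
clock: 5.7
eef_pos: [555.3, 131.7, 108.4]
eef_rot: [-3.142, 0.0, 1.121]
wrist_force: [1.2, 0.5, 0.5]
finger_gap: 93.9
finger_force: 0.0
```

Request:
servo_tool --motion '[[[0,0,0.04,0,0,0,0],[0,0,0.1,0,0,0,0],[0,0,0.16,0,0,0,0],[0,0,0.2,0,0,0,0],[0,0,0.2,0,0,0,0],[0,0,0.2,0,0,0,0],[0,0,0.2,0,0,0,0]]]'

```text
clock: 6.4
eef_pos: [554.9, 131.6, 206.9]
eef_rot: [-3.14, 0.001, 1.121]
wrist_force: [-0.5, -0.4, 0.6]
finger_gap: 93.9
finger_force: 0.0
```

```bash
python3 - <<'E'
from h import *
c=shot('wrist'); save(c,'pics/wrist4.png')
v,u=np.nonzero(c['frame'].min(2)>140)
P=world(c,u,v,True); m=(abs(P[:,2]-142)<8)&(np.hypot(P[:,0]-556,P[:,1]-132)<26)
W=world(c,u[m],v[m],True,z=142)[:,:2]; l=cv2.fitLine(W.astype(np.float32),cv2.DIST_L2,0,.01,.01).ravel()
print(m.sum(),np.degrees(np.arctan2(l[1],l[0])),manip.read_state()['eef_pos'])
E
```

```text
156 -12.7467 [554.90433734 131.63331326 207.01188389]
```

View pics/wrist4.png

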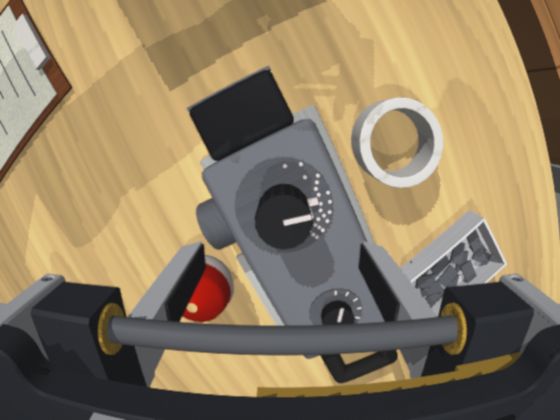

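The released sleeve at (285,215) rests with its line at -12.7°, on mark 4. The gripper is clear of everything, and the dial at (338,314) was never touched.

```bash
python3 -c "
from cell import manip
print(manip.sign_off())"
```

```text
the job is handed in; nothing more can be done
None
```

The tension sleeve is clicked in at mark 4 and let go (its line reads -12.7°, mark 4 is at -12.5°), the weld-time dial was not touched, and the job was handed in after about 6.5 s on the robot's clock, with no verdict returned.

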